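# Clear the game counters through the drop hatch

## Task

Tidy up after the board game: with the rake, never with the fingers, sweep all four round counters along the raised game board onto the orange drop hatch at its end, then stand the rake back on its cork mat. Then press the red paddle fully down with the fingers, so that the hatch opens and all four counters drop into the bin below, and finish while still holding the paddle down. Leave the remote control, the mug and the vase where they are.

Things in the scene. Friction and masses are not known exactly. Their poses are not given: they have to be found in the camera images.
- case: Raised game board on a wooden storage case, fixed, 200 (x) x 380 (y) x 105 mm high, plus the paddle's housing (70 x 70 x 85 mm high) on its +y end. Origin at the centre of the underside of the 200 x 380 part, on the table; z up, y along its length towards the hatch and the paddle (at y = 225 mm)
- field (a point): Centre of the playing field (green and white squares), on its surface, 90 mm above the table, 59 mm to -y of the case's origin; axes as case. 176 mm along x, 238 mm along y. Rails 12 mm wide stand 15 mm above it along both long sides and the -y end; the sides go on past the hatch. At +y the field joins the hatch, level to 1 mm
- hatch (a point): Centre of the closed orange hatch, level with the field, 115 mm to +y of the case's origin; axes as case. 176 mm along x, 110 mm along y, with a 15 mm high end rail beyond. Two leaves swing down by up to 1.35 rad in step with the paddle. Sprung shut, they carry the counters but give way to a rake pressed down on them: keep it just off
- bin (a point): Centre of the bin's inner floor, under the hatch (bin 176 mm along x, 110 mm along y, 74 mm deep); axes as case
- paddle (a joint): Travel of the red paddle in m: 0 up (hatch shut), 0.030 fully down at its stop (hatch wide open). A spring pushes it up: about 5 N at the start of the travel, 12 N at the stop. It comes up and shuts the hatch as soon as it is let go
- paddle_top (a point): Centre of the flat top of the red paddle (54 x 54 mm, moves straight down 30 mm); 135 mm above the table when up. Free all round and above
- counter1: Red wooden counter, disc 34 mm in diameter, 12 mm thick, about 15 g, lying flat on the playing field. Origin at the centre of its underside
- counter2: Blue counter, the same size, origin at the centre of its underside
- counter3: Yellow counter, the same size, origin at the centre of its underside
- counter4: Dark brown counter, the same size, origin at the centre of its underside
- rake: Hand rake for sweeping, about 150 g, standing upright on the cork mat: a pale wood blade 150 (x) x 24 (y) x 30 mm high at the bottom, with a blue upright grip 60 (x) x 22 (y) mm on its middle, from 30 to 87 mm above the underside. Origin at the centre of its underside, z up
- rake_grip (a point): Point in the middle of the rake's blue grip, 64 mm above the rake's underside; pinch it across the 22 mm (the rake's y)
- mat: Cork mat, fixed, 200 (x) x 100 (y) x 4 mm thick, the rake's place; origin at the centre of its underside
- remote: Black remote control lying on the table, 46 x 170 x 18 mm; leave alone. Origin at the centre of its underside
- mug: Blue mug, 80 mm wide, 90 mm high; leave alone. Origin at the centre of its underside
- vase: White vase with green sprigs, 128 mm wide, 135 mm high, sprigs to about 280 mm; leave alone. Origin at the centre of its underside
There are look-alikes about, which are no part of the job. There is more than one size of the rake; the one meant has the size given above.

How it is judged:
By the outcome, as a careful person would: the job done as asked, in the order asked, and still so for the second after the job is handed in, while the arm keeps its last pose, push and grip.
It also fails if it takes over 61 s, if anything falls off the work surface, if the arm or the gripper's body presses on something with over 40 N, if the wrist force passes 120 N, or if a joint passes its speed limit or range.

## Robot

A 7-joint arm with a two-finger parallel gripper is mounted at the origin on the work surface. World frame = base frame: x ahead of the robot, y to its left, z up, the work surface at z = 0. Lengths are in m, angles in rad, forces in N, time in s.
With the tool pointing down it reaches from about 0.4 to 0.925 m from the base axis. Payload 5.6 kg.
Tool frame: the origin (TCP) lies between the finger pads; the fingertips stand 19 mm ahead of it and the grasp point (between the pads) is the TCP; z points along the fingers, y is the line along which they close (so a half turn about z gives the same grasp; the last joint's range is limited). The gripper opens to 85 mm and grips with 20 to 120 N. Pads are 22 mm wide; open, the fingers measure 114 mm over their backs; the gripper's body (76 mm by 85 mm) begins 54 mm behind the grasp point. The pads swing forward as they close: fully open they stand 13 mm farther back than shut.
Start: joints at [-1.327, 0.468, -0.012, 1.603, 0.006, 1.071, -0.056], TCP at [0.184, 0.623, 0.25] pointing down, gripper open.
Joint ranges: [-2.53, 2.53], [-0.31, 2.02], [-1.57, 1.55], [0.28, 2.44], [-1.29, 4.43], [0.15, 1.84], [-2.92, 2.92]. Speed limits (rad/s): [2.57, 2.57, 3.14, 3.14, 3.14, 3.14, 3.14].

## Interface

Orientations are given as a unit quaternion [w, x, y, z].
In Python, from bench import * gives the robot as it stands. The module is installed in compiled form; this text tells all that it offers.
- The arm moves only by the shell command python3 -m creep 'ROWS'. ROWS is JSON, one flat list of numbers, 7 for each row, row after row: the shift along the tool's x, y, z in m, then the turn, a rotation vector about the tool's x, y, z in degrees, then the finger opening in m, from 0 to 0.0854. In form: [dx, dy, dz, rx, ry, rz, hand, dx, dy, dz, rx, ry, rz, hand, ...]. A call has 1 to 12 rows; each row shifts and turns the commanded pose from where the row before left it, along the tool's axes as they then stand; what a row does not reach is not made up. A row lasts 1/8 s, in which the tool goes at most 62.5 mm and 10.7 degrees, less where a joint would pass 70% of its speed; a pose out of reach is approached as far as the arm can. A call is refused whole if a number of a shift passes 0.0625 or a number of a turn 10.7, either way. A call with a gripper value outside its range is refused whole. The fingers move at their own pace and stop on an object; the grip force is fixed at half the most. Time passes only in rows, so rows that do not move let the fingers close. It gives the time, the measured TCP pose, the force, the opening and the grip force at its end, in the units of the state.
- observe(): the state, without advancing time (a new reading comes with each control period).
- capture(name): name is "scene" or "top"; returns (picture, depth): 400x640x3 uint8, blue, green, red; 400x640 float32, m along the optical axis (not along the pixel's ray), 0 where there is no reading.
- get_calibration(name): a dict with "mtx" (3x3 intrinsics, pixels), "view" (4x4, takes a point from world to camera coordinates). Camera axes: x right, y down, z forward; pixel columns grow to the right and rows downward; lengths in m; the calibration is good to about 2 mm. A picture is of the moment at which its call begins. get_calibration takes no time and is no camera call.
- close_job(): hands the job in; it is judged then, once.
Trained networks look in the newest picture that a camera, given by its name, has taken for a name from the list of things; names that differ only in an ending like _2 or _b are one class to them, and where a whole thing is asked for, a point or a joint stands for the part that bears it (a point fixed in the world has none). Each returns a list of dicts, best first, with "confidence" (0 to 1); they miss things now and then, are a little off and sometimes report something else, mostly with a low value. They report only what shows in the picture. A call takes as long as a camera call. They do not tell look-alikes from the thing itself.
- trace(query, camera): "pixels" (400x640 bool, what is visible of it) and "position" ([column, row] in pixels, amid what is visible of it).
The state is a dict: "time_s": time; "q": joint angles; "qvel": joint speeds; "tau": joint torques, N m; "tool_pos": TCP position; "tool_rot": TCP orientation; "force": force on the tool from outside, world axes, zero at the start; "ft_torque": the same for the moment, N m; "opening": opening from 0.0 (shut) to 1.0 (fully open); "gripper_force": force on a finger pad.
Only numpy, scipy, OpenCV 4.12 (cv2) and the standard library are available. Lean on these libraries where they do the work, as an engineer would, in place of code of your own. Each camera call takes 0.05 s, during which the arm holds its last target. There are 200 camera calls.

## Working session

There is one attempt and no reset: what is moved stays moved. The work goes in short steps, Python scripts to look and compute and a shell command to move; the robot and the scene stay as the last step left them, time stands still between calls to the robot, and variables do not carry over. Pictures are saved under pics/ and viewed, at most 10 in all, crops included, and the job is handed in when it is done.

```bash
mkdir -p pics
python3 - <<'E'
from bench import *
import cv2,numpy as np
s=observe();print(s)
for c in("scene","top"):
    p,d=capture(c);cv2.imwrite(f"pics/{c}0.png",p);np.savez(f"{c}0.npz",p=p,d=d)
    k=get_calibration(c);print(c,k)
E
```

```text
{'time_s': 0.0, 'q': array([-1.32702505,  0.46838136, -0.01160595,  1.60367393,  0.00596462,
        1.07139198, -0.05629791]), 'qvel': array([ 0.0006122 , -0.00030549, -0.00030205, -0.00122865, -0.00119433,
        0.00056134, -0.00094228]), 'tau': array([ 5.82983903e-04, -5.32376432e+01,  2.13165855e-02, -2.51304764e+01,
        1.13534869e-02,  7.45907921e-03, -7.91282474e-06]), 'tool_pos': array([0.18375585, 0.62291328, 0.24931475]), 'tool_rot': array([-8.33615311e-05,  1.42932269e-01,  9.89732054e-01, -9.06168353e-04]), 'force': array([-0.29911047,  0.19259774, -0.29410801]), 'ft_torque': array([ 0.00746835, -0.02506089,  0.00055689]), 'gripper_force': 0.0, 'opening': 1.0001287218464785}
scene {'mtx': array([[391.62217011,   0.        , 317.25404205],
       [  0.        , 391.62217011, 199.99747121],
       [  0.        ,   0.        ,   1.        ]]), 'view': array([[-0.26443912,  0.96418722, -0.02037073,  0.18798195],
       [ 0.63400618,  0.15788905, -0.75703845, -0.27764382],
       [-0.72671048, -0.21310575, -0.65305269,  1.77924107],
       [ 0.        ,  0.        ,  0.        ,  1.        ]])}
top {'mtx': array([[410.33878314,   0.        , 320.54478884],
       [  0.        , 410.33878314, 201.26935825],
       [  0.        ,   0.        ,   1.        ]]), 'view': array([[ 0.02305386, -0.99966334, -0.011905  , -0.02617079],
       [-0.98845349, -0.02100826, -0.15006113,  0.57967145],
       [ 0.1497605 ,  0.01522703, -0.98860504,  1.26068113],
       [ 0.        ,  0.        ,  0.        ,  1.        ]])}
```

View pics/scene0.png

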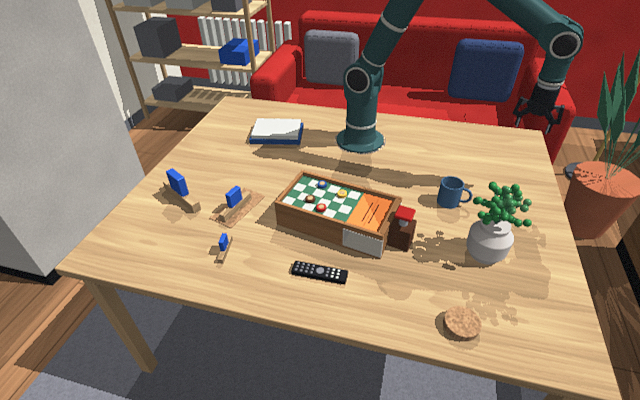

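View pics/top0.png

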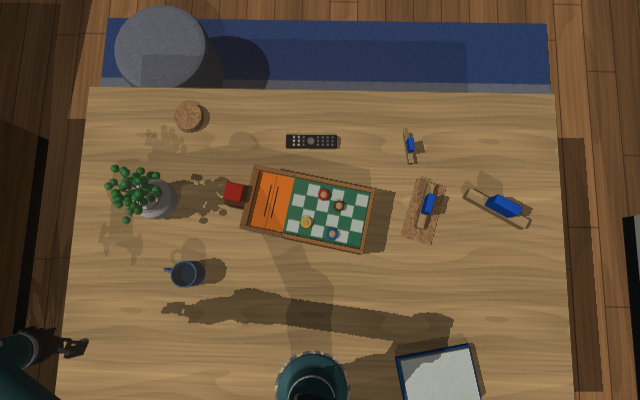

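The scene shows three rakes: small at scene (222,246)/top (410,146), medium on the mat at scene (234,200)/top (428,205), and large at scene (178,187)/top (500,207). The counters are at top (324,195), (339,206), (306,222) and (332,234), the hatch at (272,202) and the paddle at (235,193). I'll check the rake sizes next.

```bash
cat > h.py <<'E'
from bench import *
import cv2,numpy as np
def cloud(c,d):
    k=get_calibration(c);K=k["mtx"];V=k["view"]
    v,u=np.mgrid[:400,:640]
    P=np.stack([(u-K[0,2])/K[0,0]*d,(v-K[1,2])/K[1,1]*d,d],-1)
    return (P-V[:3,3])@V[:3,:3]
def proj(c,p):
    k=get_calibration(c);q=k["view"][:3,:3]@np.array(p)+k["view"][:3,3];q=k["mtx"]@q
    return q[:2]/q[2]
def rect(xy):
    (c,s,a)=cv2.minAreaRect((np.asarray(xy)*1000).astype(np.float32));return np.round(c,1),np.round(s,1),round(a,1)
E
python3 - <<'E'
from h import *
for c in("top","scene"):
    p,d=capture(c);W=cloud(c,d)
    for n in("rake","mat","counter1","counter2","counter3","counter4","case","paddle","remote","mug","vase"):
        for r in trace(n,c)[:4]:
            m=r["pixels"]&(d>0);w=W[m]
            if len(w)<5: continue
            z=w[:,2]
            print(c,n,round(r["confidence"],2),np.round(r["position"]),m.sum(),"z",np.round(np.percentile(z,[2,50,98])*1000),"med",np.round(np.median(w,0)*1000),"rect",*rect(w[:,:2]))
            if n=="rake":
                g=w[z>np.percentile(z,98)-.012];print("  top part",np.round(g.mean(0)*1000,1),*rect(g[:,:2]))
                for lo,hi in((.004,.05),):
                    b=w[(z>lo)&(z<hi)]
                    if len(b)>5:print("  blade",*rect(b[:,:2]))
p,d=capture("top");cv2.imwrite("pics/crop.png",cv2.resize(p[110:260,220:540],None,fx=2.5,fy=2.5,interpolation=cv2.INTER_CUBIC))
E
```

```text
top rake 0.97 [427. 205.] 440 z [14. 37. 94.] med [ 572. -342.   37.] rect [ 576.3 -347.1] [ 24.  149.9] 74.5
  top part [ 574.9 -345.9   89.7] [ 575.4 -346.8] [20.4 60. ] 74.5
  blade [ 576.3 -347.1] [ 24.  149.9] 74.5
top rake 0.83 [501. 206.] 1218 z [ -2.  43. 123.] med [ 568. -561.   43.] rect [ 588.4 -583.6] [211.9  77.8] 61.7
  top part [ 570.4 -570.1  118.8] [ 571.  -571.5] [83.6 30.6] 61.2
  blade [ 571.  -571.6] [207.5  35.9] 61.2
top rake 0.79 [407. 146.] 243 z [ 3. 23. 65.] med [ 764. -295.   23.] rect [ 770.1 -300.3] [105.8  22.9] 10.3
  top part [ 769.4 -297.3   60.8] [ 771.3 -297.4] [43.4 15.6] 11.4
  blade [ 769.6 -298. ] [105.9  17.9] 9.6
top mat 0.83 [418. 214.] 1293 z [-3.  3.  9.] med [ 544. -338.    3.] rect [ 561.4 -348.6] [100.3 199.1] 74.3
top counter1 0.58 [334. 235.] 80 z [ 96. 101. 106.] med [473. -51. 101.] rect [472.7 -50. ] [28.1 28.3] 64.4
top counter1 0.54 [326. 196.] 98 z [ 95. 101. 105.] med [591. -21. 101.] rect [591.6 -21.2] [30.7 30.5] 1.2
top counter1 0.46 [305. 220.] 80 z [ 95. 101. 107.] med [507.  28. 101.] rect [505.8  28.3] [27.4 24.4] 1.9
to
[... 4465 characters left out ...]
89.] rect [510.9  39.5] [525.3 319.9] 73.8
scene paddle 0.62 [404. 215.] 298 z [ 87. 133. 137.] med [599. 251. 133.] rect [541.4 251. ] [ 60.5 163.6] 89.1
scene paddle 0.49 [308. 200.] 57 z [ 91. 101. 104.] med [567. -64. 101.] rect [562.  -65.8] [31.7 23.6] 16.0
scene remote 0.66 [321. 271.] 774 z [ 4. 17. 22.] med [793.  28.  17.] rect [788.2  27.1] [ 47.9 169.3] 1.0
scene mug 0.87 [450. 190.] 695 z [ 5. 57. 90.] med [368. 397.  57.] rect [324.2 424.7] [ 90.4 157.2] 39.5
scene vase 0.84 [495. 224.] 3100 z [  4. 134. 266.] med [608. 509. 134.] rect [420.8 564.8] [154.1 472.4] 73.1
scene vase 0.45 [243. 207.] 559 z [-1.  4.  9.] med [ 583. -325.    4.] rect [ 561.1 -344.2] [106.2 205.1] 70.6
```

View pics/crop.png

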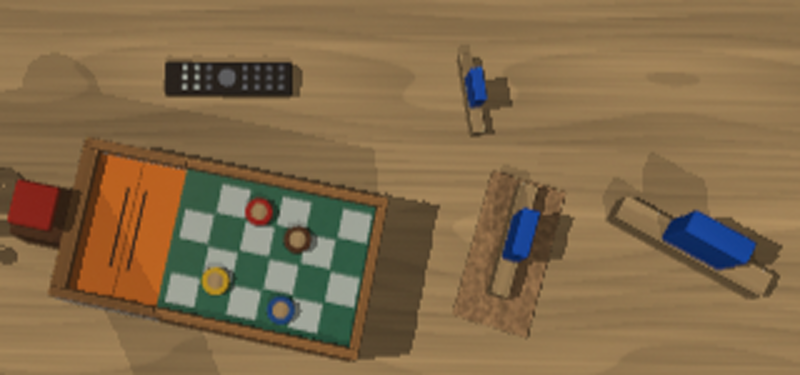

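Target: the rake on the mat. It measures 150x24 mm with a 60x20 mm grip, against 207x36 for the large one and 106x18 for the small one. The crop confirms it at crop (520,235). Next I'll fit the case frame.

```bash
cat >> h.py <<'E'
def tracks(case,caps=None):
    """counter tops in case frame"""
E
python3 - <<'E'
from h import *
for c in("top","scene"):
    z=np.load(c+"0.npz");p,d=z["p"],z["d"];W=cloud(c,d)
    m=((W[...,2]>.1)&(W[...,2]<.111)&(abs(W[...,0]-.55)<.2)&(abs(W[...,1]-.03)<.3)&(d>0)).astype(np.uint8)
    n,l,st,_=cv2.connectedComponentsWithStats(m,connectivity=8)
    i=1+np.argmax(st[1:,2]*st[1:,3]);w=W[l==i]
    r=rect(w[:,:2]);print(c,r,"z",w[:,2].mean())
    f=(W[...,2]>.125)&(W[...,2]<.14)&(abs(W[...,0]-.59)<.06)&(abs(W[...,1]-.25)<.06)
    print(" paddle",rect(W[f][:,:2]),W[f].mean(0))
    hsv=cv2.cvtColor(p,cv2.COLOR_BGR2HSV)
    f=(W[...,2]>.08)&(W[...,2]<.096)&(hsv[...,0]>5)&(hsv[...,0]<18)&(hsv[...,1]>200)&(hsv[...,2]>120)&(abs(W[...,0]-.55)<.2)&(abs(W[...,1]-.03)<.3)
    print(" hatch",rect(W[f][:,:2]),W[f].mean(0))
E
```

```text
top (array([549. ,  26.1]), array([380., 200.]), 79.4) z 0.1039662769697169
 paddle (array([590. , 246.6]), array([54.9, 53.7]), 79.6) [0.5894209  0.24617289 0.13331889]
 hatch (array([569.6, 135.2]), array([ 99.7, 170.1]), 79.5) [0.5684857  0.13472362 0.08773159]
scene (array([549.3,  29.7]), array([380.3, 205.6]), 79.7) z 0.1041061217494152
 paddle (array([592.5, 251.1]), array([53.5, 56.2]), 81.1) [0.59524473 0.25118045 0.13346739]
 hatch (array([0., 0.]), array([0., 0.]), 0.0) [nan nan nan]<stdin>:12: RuntimeWarning: Mean of empty slice.
  ret = um.true_divide(
```

```bash
python3 -m creep '[-0.0432,-0.042,0,0,0,-0.5,0.085,-0.0432,-0.042,0,0,0,-0.5,0.085,-0.0432,-0.042,0,0,0,0,0.085,-0.0432,-0.042,0,0,0,0,0.085,-0.0432,-0.042,0,0,0,0,0.085,-0.0432,-0.042,0,0,0,0,0.085,-0.0432,-0.042,0,0,0,0,0.085,-0.0432,-0.042,0,0,0,0,0.085,-0.0432,-0.042,0,0,0,0,0.085]'
python3 -m creep '[-0.0289,-0.0489,0,0,0,0,0.085,-0.0289,-0.0489,0,0,0,0,0.085,-0.0289,-0.0489,0,0,0,0,0.085,-0.0289,-0.0489,0,0,0,0,0.085,-0.0289,-0.0489,0,0,0,0,0.085,-0.0289,-0.0489,0,0,0,0,0.085,-0.0289,-0.0489,0,0,0,0,0.085,-0.0289,-0.0489,0,0,0,0,0.085,-0.0289,-0.0489,0,0,0,0,0.085,0,0,0,0,0,0,0.085]'
cat > to.py <<'E'
# python3 to.py x y z yaw_of_tool_y : remaining shift in tool axes
import sys
from h import *
from scipy.spatial.transform import Rotation as R
x,y,z,a=map(float,sys.argv[1:]);s=observe();q=s["tool_rot"]
r=R.from_quat(np.r_[q[1:],q[0]]);M=r.as_matrix()
yaw=np.degrees(np.arctan2(M[1,1],M[0,1]))
print("pos",np.round(s["tool_pos"],4),"yaw",yaw.round(2),"tilt",np.round(M[:2,2],4),"shift",np.round(M.T@(np.array([x,y,z])-s["tool_pos"]),4),"rz",round(yaw-a,2),"F",np.round(s["force"],1),"q",np.round(s["q"],2),"t",s["time_s"],"open",s["opening"],s["gripper_force"])
E
python3 to.py .5755 -.3455 .068 74.5
```

```text
time_s: 2.48
tool_pos: [0.4576, 0.1532, 0.2508]
tool_rot: [0.001, 0.134, 0.991, 0.0]
force: [0.8, 0.8, -0.0]
opening: 0.995
gripper_force: 0.0
time_s: 3.72
tool_pos: [0.5889, -0.3445, 0.2498]
tool_rot: [-0.0, 0.138, 0.99, -0.002]
force: [-0.1, 0.6, -0.8]
opening: 0.996
gripper_force: 0.0
pos [ 0.5889 -0.3445  0.2498] yaw 74.18 tilt [-0.0011 -0.0036] shift [ 0.0126 -0.004   0.1818] rz -0.32 F [-0.1  0.6 -0.8] q [ 0.15  0.55  0.48  1.54 -0.27  1.12  1.98] t 3.725 open 0.9962452858873697 0.0
```

```bash
python3 -m creep '[0.0125,-0.004,0.04,0,0,-0.3,0.085,0,0,0.04,0,0,0,0.085,0,0,0.03,0,0,0,0.085,0,0,0.02,0,0,0,0.085,0,0,0,0,0,0,0.085]'
python3 to.py .5755 -.3455 .068 74.5
python3 - <<'E'
from h import *
p,d=capture("scene");W=cloud("scene",d)
cv2.imwrite("pics/s2.png",cv2.resize(p[130:280,140:340],None,fx=4,fy=4))
E
```

```text
time_s: 4.35
tool_pos: [0.5767, -0.3381, 0.119]
tool_rot: [-0.001, 0.131, 0.991, 0.001]
force: [0.2, -0.1, 0.9]
opening: 0.994
gripper_force: 0.0
pos [ 0.5767 -0.3381  0.119 ] yaw 74.91 tilt [-0.0022  0.0015] shift [-0.0009 -0.0075  0.051 ] rz 0.41 F [ 0.2 -0.1  0.9] q [ 0.19  0.67  0.42  1.67 -0.34  0.88  2.05] t 4.35 open 0.9937468044550479 0.0
```

View pics/s2.png

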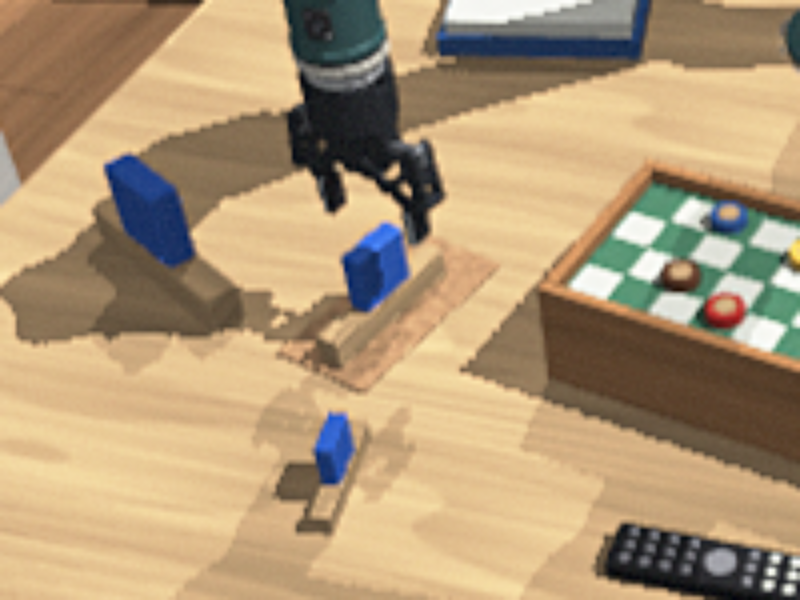

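The gripper is above the medium rake, with its fingers straddling the grip at crop (375,265). I'll go down the last 50 mm and close.

```bash
python3 -m creep '[-0.001,-0.007,0.02,0,0,0.3,0.085,0,0,0.02,0,0,0,0.085,0,0,0.01,0,0,0,0.085,0,0,0,0,0,0,0.085]'
python3 to.py .5755 -.3455 .068 74.5
python3 -m creep '[0,0,0,0,0,0,0.0,0,0,0,0,0,0,0.0,0,0,0,0,0,0,0.0,0,0,0,0,0,0,0.0,0,0,0,0,0,0,0.0,0,0,0,0,0,0,0.0]'
python3 to.py .5755 -.3455 .068 74.5
```

```text
time_s: 4.9
tool_pos: [0.5756, -0.3457, 0.0688]
tool_rot: [-0.001, 0.134, 0.991, 0.0]
force: [0.3, 0.1, 0.5]
opening: 0.997
gripper_force: 0.0
pos [ 0.5756 -0.3457  0.0688] yaw 74.56 tilt [-0.0021  0.0012] shift [0.0002 0.0002 0.0008] rz 0.06 F [0.3 0.1 0.5] q [ 0.22  0.74  0.4   1.67 -0.37  0.8   2.08] t 4.9 open 0.9967851200696494 0.0
time_s: 5.65
tool_pos: [0.5764, -0.3462, 0.0705]
tool_rot: [0.0, 0.134, 0.991, 0.0]
force: [-0.4, 0.3, 1.7]
opening: 0.252
gripper_force: 61.3
pos [ 0.5764 -0.3462  0.0705] yaw 74.57 tilt [0.0003 0.    ] shift [0.0011 0.0004 0.0025] rz 0.07 F [-0.4  0.3  1.7] q [ 0.22  0.74  0.4   1.67 -0.37  0.8   2.08] t 5.65 open 0.25155416278873005 61.31957173347473
```

```bash
python3 -m creep '[0,0,-0.02,0,0,0,0.0,0,0,-0.04,0,0,0,0.0,0,0,-0.05,0,0,0,0.0,0,0,-0.04,0,0,-2.5,0.0,0,0,0,0,0,-2.5,0.0,0,0,0,0,0,0,0.0]'
python3 to.py .5219 -.1192 .172 79.45
```

```text
time_s: 6.4
tool_pos: [0.5764, -0.3462, 0.2218]
tool_rot: [0.001, 0.091, 0.996, -0.0]
force: [-0.4, -1.0, -1.4]
opening: 0.25
gripper_force: 61.0
pos [ 0.5764 -0.3462  0.2218] yaw 79.53 tilt [ 0.0016 -0.0003] shift [0.0949 0.2134 0.0497] rz 0.08 F [-0.4 -1.  -1.4] q [ 0.18  0.56  0.45  1.59 -0.27  1.05  2.09] t 6.4 open 0.2497882600806608 60.975884199142456
```

```bash
python3 -m creep '[0.019,0.0427,0,0,0,0,0.0,0.019,0.0427,0,0,0,0,0.0,0.019,0.0427,0,0,0,0,0.0,0.019,0.0427,0,0,0,0,0.0,0.019,0.0427,0,0,0,0,0.0,0,0,0.02,0,0,0,0.0,0,0,0.02,0,0,0,0.0,0,0,0,0,0,0,0.0]'
python3 to.py .5219 -.1192 .1585 79.45
python3 - <<'E'
from h import *
p,d=capture("top")
cv2.imwrite("pics/t3.png",cv2.resize(p[140:270,210:410],None,fx=4,fy=4))
W=cloud("top",d);o=np.array([.549,.0263]);a=np.radians(79.45);Y=np.array([np.cos(a),np.sin(a)]);X=np.array([Y[1],-Y[0]])
for c in("top",):
    hsv=cv2.cvtColor(p,cv2.COLOR_BGR2HSV)
    f=(W[...,2]>.115)&(W[...,2]<.14)&(abs(W[...,0]-.52)<.11)&(abs(W[...,1]+.12)<.06)
    if f.sum()>20:
        w=W[f];e=w[:,:2]-o;print("blade case x",(e@X).min(),(e@X).max(),"y",(e@Y).min(),(e@Y).max(),"z",np.median(w[:,2]),rect(w[:,:2]))
E
```

```text
time_s: 7.4
tool_pos: [0.5202, -0.1187, 0.179]
tool_rot: [-0.002, 0.091, 0.996, -0.0]
force: [0.3, 0.3, -0.2]
opening: 0.248
gripper_force: 60.9
pos [ 0.5202 -0.1187  0.179 ] yaw 79.53 tilt [-0.0039  0.0002] shift [-0.0018 -0.0002  0.0205] rz 0.08 F [ 0.3  0.3 -0.2] q [-0.18  0.38  0.42  1.97 -0.2   0.84  1.74] t 7.4 open 0.2482849347961021 60.90985894203186
```

View pics/t3.png

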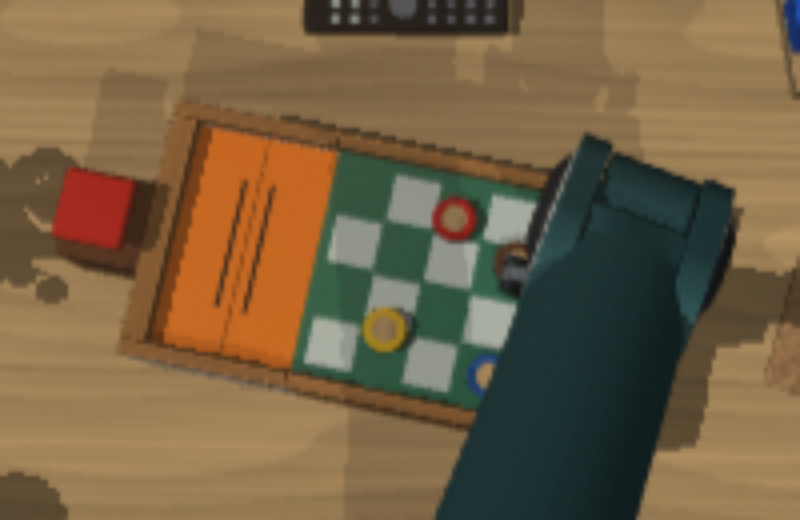

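The arm hides the rake from the top camera. The counters and board haven't moved: red (455,218), yellow (385,330), and blue (485,375) and brown (512,265) partly hidden. I'll measure the blade in the scene camera.

Run:
```python
from h import *
p,d=capture("scene")
cv2.imwrite("pics/s4.png",cv2.resize(p[130:260,250:410],None,fx=5,fy=4.6)[:598])
W=cloud("scene",d);o=np.array([.5492,.0297]);a=np.radians(79.45);Y=np.array([np.cos(a),np.sin(a)]);X=np.array([Y[1],-Y[0]])
z=W[...,2];E=W[...,:2]-o;cx=E@X;cy=E@Y
f=(z>.112)&(z<.15)&(abs(cx)<.1)&(cy>-.185)&(cy<-.11)
w=W[f];print(f.sum(),"x",np.percentile(cx[f],[0,2,98,100]),"y",np.percentile(cy[f],[0,2,98,100]),"z",np.percentile(z[f],[2,50,98]),rect(w[:,:2]))
```

```text
286 x [-0.07692861 -0.07254882  0.07382131  0.07477464] y [-0.16022235 -0.15841336 -0.13449193 -0.13277807] z [0.11572353 0.13749024 0.14798071] (array([ 521.3, -114.1]), array([ 27.4, 151.7]), 79.5)
```

View pics/s4.png

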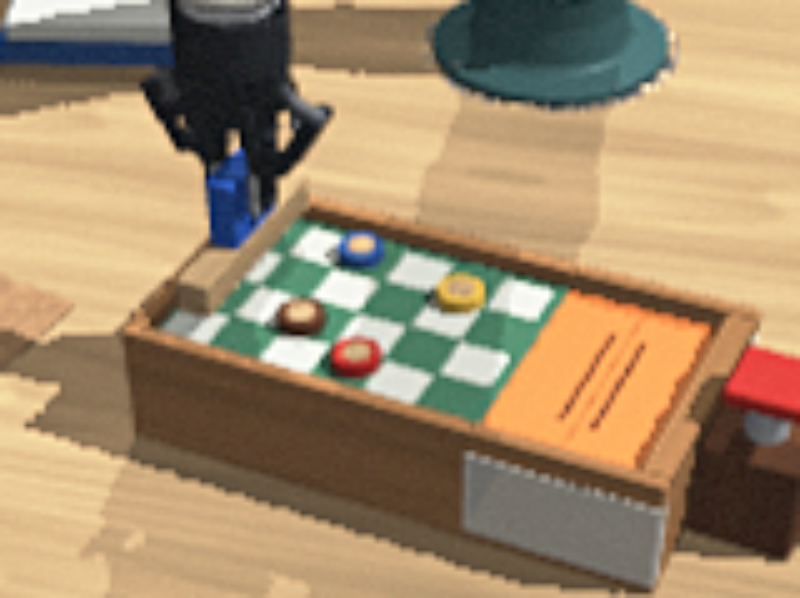

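The blade is held square and centred: x ±75, y −147 in the case frame, behind the blue (360,248) and brown (300,315) counters. I'll lower it to about 2.5 mm above the field.

```bash
python3 -m creep '[-0.0015,0,0.012,0,0,0,0.0,0,0,0.008,0,0,0,0.0,0,0,0,0,0,0,0.0,0,0,0,0,0,0,0.0]'
python3 to.py .5606 .0882 .159 79.45
```

```text
time_s: 8.0
tool_pos: [0.5231, -0.1194, 0.1603]
tool_rot: [0.0, 0.091, 0.996, -0.0]
force: [0.2, -0.4, -1.3]
opening: 0.252
gripper_force: 60.9
pos [ 0.5231 -0.1194  0.1603] yaw 79.56 tilt [ 0.0001 -0.0001] shift [0.0008 0.211  0.0013] rz 0.11 F [ 0.2 -0.4 -1.3] q [-0.17  0.41  0.41  1.98 -0.22  0.8   1.75] t 8.0 open 0.25216666386462666 60.909504890441895
```

```bash
python3 -m creep '[0,0.006,0.001,0,0,0,0,0,0.01,0,0,0,0,0,0,0.012,0,0,0,0,0,0,0.012,0,0,0,0,0,0,0.012,0,0,0,0,0,0,0.012,0,0,0,0,0,0,0.012,0,0,0,0,0,0,0.012,0,0,0,0,0,0,0.012,0,0,0,0,0,0,0.0,0,0,0,0,0]'
python3 to.py .5606 .0882 .159 79.45
```

```text
time_s: 9.25
tool_pos: [0.5414, -0.0196, 0.1592]
tool_rot: [0.0, 0.09, 0.996, 0.0]
force: [0.8, -0.8, -1.1]
opening: 0.252
gripper_force: 61.0
pos [ 0.5414 -0.0196  0.1592] yaw 79.68 tilt [0.0001 0.0004] shift [0.0004 0.1095 0.0003] rz 0.23 F [ 0.8 -0.8 -1.1] q [-0.33  0.41  0.38  1.97 -0.21  0.8   1.56] t 9.25 open 0.2518092599875253 60.950117111206055
```

Run:
```python
from h import *
p,d=capture("scene")
cv2.imwrite("pics/s5.png",cv2.resize(p[130:260,250:410],None,fx=5,fy=4.6))
```

```text
(no output)
```

View pics/s5.png

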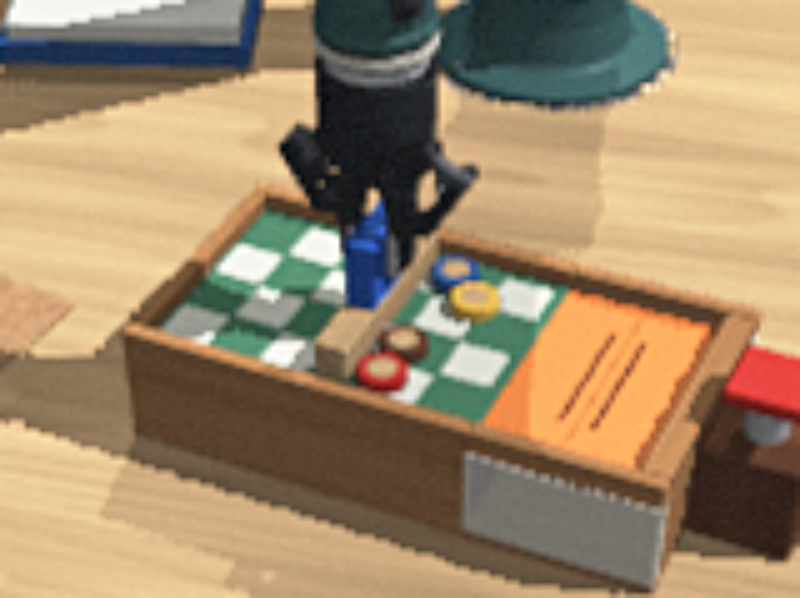

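All four counters are ahead of the blade: blue (455,270), yellow (475,298), brown (405,342), red (382,370). I'll keep sweeping onto the hatch.

```bash
python3 -m creep '[0,0.008,0,0,0,0.2,0,0,0.012,0,0,0,0,0,0,0.012,0,0,0,0,0,0,0.012,0,0,0,0,0,0,0.012,0,0,0,0,0,0,0.012,0,0,0,0,0,0,0.012,0,0,0,0,0,0,0.012,0,0,0,0,0,0,0.012,0,0,0,0,0,0,0.008,0,0,0,0,0,0,0,0,0,0,0,0,0,0,0,0,0,0,0]'
python3 to.py .5606 .0882 .159 79.45
```

```text
time_s: 10.8
tool_pos: [0.5618, 0.0887, 0.1593]
tool_rot: [-0.0, 0.093, 0.996, -0.0]
force: [0.7, 0.1, -1.5]
opening: 0.25
gripper_force: 61.0
pos [0.5618 0.0887 0.1593] yaw 79.33 tilt [-0.0001 -0.0002] shift [ 0.001  -0.0007  0.0003] rz -0.12 F [ 0.7  0.1 -1.5] q [-0.5   0.45  0.36  1.9  -0.21  0.82  1.36] t 10.8 open 0.2504799511675881 60.98435997962952
```

Run:
```python
from h import *
p,d=capture("scene")
cv2.imwrite("pics/s6.png",cv2.resize(p[130:260,250:410],None,fx=5,fy=4.6))
```

```text
(no output)
```

View pics/s6.png

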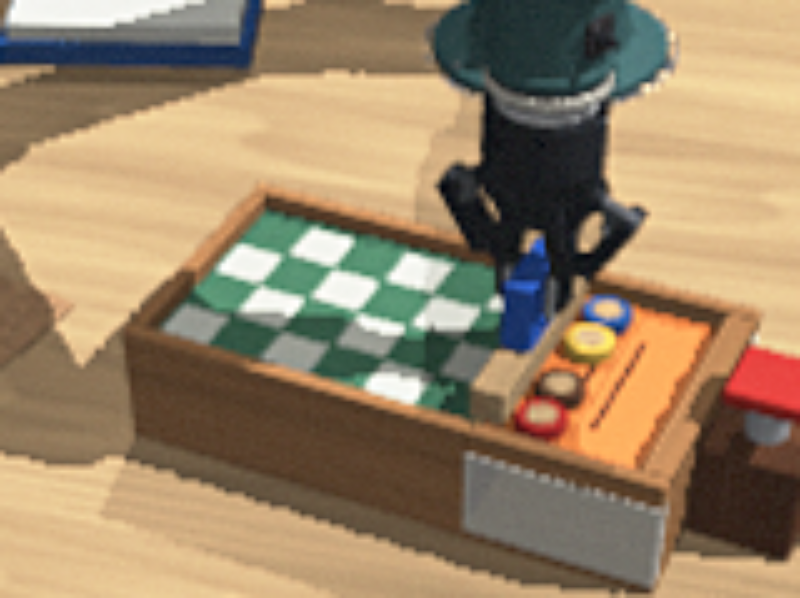

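All four counters are on the hatch: blue (608,313), yellow (590,342), brown (560,387), red (543,417). Next I back off, lift and return the rake to the mat.

```bash
python3 -m creep '[0,-0.008,0,0,0,0,0,0,-0.004,-0.015,0,0,0,0,0,0,-0.025,0,0,0,0,0,0,-0.025,0,0,0,0,0,0,0,0,0,0,0]'
python3 to.py .572 -.347 .222 74.5
```

```text
time_s: 11.48
tool_pos: [0.5611, 0.0769, 0.2271]
tool_rot: [0.003, 0.093, 0.996, 0.001]
force: [0.6, 0.6, -1.3]
opening: 0.247
gripper_force: 61.0
pos [0.5611 0.0769 0.2271] yaw 79.32 tilt [0.0052 0.0015] shift [-0.0893 -0.4146  0.0045] rz 4.82 F [ 0.6  0.6 -1.3] q [-0.51  0.36  0.39  1.86 -0.16  0.95  1.34] t 11.475 open 0.24740524480051582 61.04053974151611
```

```bash
python3 -m creep '[-0.005,-0.025,0,0,0,0,0,-0.011,-0.05,0,0,0,0,0,-0.0115,-0.0535,0,0,0,0,0,-0.0115,-0.0535,0,0,0,0,0,-0.0115,-0.0535,0,0,0,0,0,-0.0115,-0.0535,0,0,0,0,0,-0.0115,-0.0535,0,0,0,0,0,-0.0105,-0.047,0,0,0,0,0,-0.005,-0.025,0,0,0,2.4,0,0,0,0,0,0,2.4,0,0,0,0,0,0,0,0]'
python3 to.py .572 -.347 .085 74.5
```

```text
time_s: 12.85
tool_pos: [0.571, -0.3442, 0.2237]
tool_rot: [-0.0, 0.134, 0.991, 0.001]
force: [-0.1, 0.6, -0.9]
opening: 0.255
gripper_force: 60.9
pos [ 0.571  -0.3442  0.2237] yaw 74.65 tilt [-0.0006  0.002 ] shift [-0.0018 -0.0027  0.1387] rz 0.15 F [-0.1  0.6 -0.9] q [ 0.14  0.55  0.5   1.61 -0.29  1.06  2.03] t 12.85 open 0.25450827001457804 60.91859221458435
```

```bash
python3 -m creep '[-0.001,-0.002,0.03,0,0,0,0,0,0,0.045,0,0,0,0,0,0,0.04,0,0,0,0,0,0,0.02,0,0,0,0,0,0,0,0,0,0,0,0,0,0,0,0,0,0]'
python3 to.py .572 -.347 .0705 74.5
python3 -m creep '[0,0,0.005,0,0,0,0,0,0,0.005,0,0,0,0,0,0,0.0035,0,0,0,0,0,0,0,0,0,0,0]'
python3 to.py .572 -.347 .0705 74.5
```

```text
time_s: 13.6
tool_pos: [0.5722, -0.349, 0.0911]
tool_rot: [0.001, 0.134, 0.991, -0.0]
force: [-0.2, 0.0, -0.5]
opening: 0.247
gripper_force: 61.0
pos [ 0.5722 -0.349   0.0911] yaw 74.6 tilt [ 0.0025 -0.0013] shift [0.0007 0.0019 0.0206] rz 0.1 F [-0.2  0.  -0.5] q [ 0.2   0.71  0.43  1.68 -0.38  0.83  2.1 ] t 13.6 open 0.24662760946541112 60.98457455635071
time_s: 14.1
tool_pos: [0.5707, -0.3485, 0.0754]
tool_rot: [-0.0, 0.134, 0.991, 0.0]
force: [0.7, -0.4, -0.8]
opening: 0.252
gripper_force: 61.0
pos [ 0.5707 -0.3485  0.0754] yaw 74.56 tilt [-0.0006  0.0004] shift [-0.0008  0.0018  0.0049] rz 0.06 F [ 0.7 -0.4 -0.8] q [ 0.2   0.73  0.42  1.68 -0.39  0.81  2.1 ] t 14.1 open 0.25178122565236355 60.983744859695435
```

```bash
python3 -m creep '[0,0,0.003,0,0,0,0,0,0,0.002,0,0,0,0,0,0,0,0,0,0,0]'
python3 to.py .572 -.347 .0705 74.5
```

```text
time_s: 14.48
tool_pos: [0.5709, -0.3487, 0.0707]
tool_rot: [-0.0, 0.134, 0.991, 0.0]
force: [0.3, 0.4, -1.2]
opening: 0.25
gripper_force: 60.9
pos [ 0.5709 -0.3487  0.0707] yaw 74.56 tilt [-0.0001  0.    ] shift [-0.0006  0.0019  0.0002] rz 0.06 F [ 0.3  0.4 -1.2] q [ 0.2   0.74  0.42  1.68 -0.39  0.81  2.11] t 14.475 open 0.2501862603280011 60.90147256851196
```

```bash
python3 -m creep '[0,0,0.0015,0,0,0,0,0,0,0,0,0,0,0]'|grep -E "pos|force"; python3 -m creep '[0,0,0.001,0,0,0,0,0,0,0,0,0,0,0]'|grep -E "pos|force"
```

```text
tool_pos: [0.571, -0.3489, 0.0705]
force: [-2.2, 1.2, 7.4]
gripper_force: 61.9
tool_pos: [0.571, -0.3489, 0.0705]
force: [-4.7, 4.0, 12.0]
gripper_force: 62.9
```

In contact. I'll release: relax the push, open slowly, then rise.

```bash
python3 -m creep '[0,0,-0.002,0,0,0,0,0,0,0,0,0,0,0.03,0,0,0,0,0,0,0.05,0,0,0,0,0,0,0.085,0,0,0,0,0,0,0.085,0,0,0,0,0,0,0.085]'
python3 -m creep '[0,0,-0.01,0,0,0,0.085,0,0,-0.03,0,0,0,0.085,0,0,-0.05,0,0,0,0.085,0,0,-0.06,0,0,0,0.085,0,0.01,-0.03,0,0,0,0.085,0,0,0,0,0,0,0.085]' 
python3 to.py .590 .2465 .25 79.45
python3 - <<'E'
from h import *
p,d=capture("scene")
W=cloud("scene",d);z=W[...,2];f=(abs(W[...,0]-.57)<.12)&(abs(W[...,1]+.345)<.1)
g=f&(z>.08)&(z<.1);b=f&(z>.026)&(z<.045)
print("grip top",W[g].mean(0),rect(W[g][:,:2]),np.percentile(z[g],98),"blade",rect(W[b][:,:2]))
cv2.imwrite("pics/s7.png",cv2.resize(p[130:280,140:420],None,fx=2.8,fy=2.8))
E
```

```text
time_s: 15.72
tool_pos: [0.571, -0.3487, 0.0702]
tool_rot: [-0.0, 0.134, 0.991, 0.0]
force: [-0.8, -0.1, 0.3]
opening: 0.991
gripper_force: 0.0
time_s: 16.48
tool_pos: [0.5753, -0.3391, 0.2543]
tool_rot: [0.003, 0.134, 0.991, -0.001]
force: [0.6, 0.6, -0.3]
opening: 0.995
gripper_force: 0.0
pos [ 0.5753 -0.3391  0.2543] yaw 74.63 tilt [ 0.0064 -0.002 ] shift [0.1411 0.5686 0.0032] rz -4.82 F [ 0.6  0.6 -0.3] q [ 0.12  0.52  0.51  1.58 -0.28  1.1   2.01] t 16.475 open 0.9954344588354382 0.0
grip top [ 0.57525025 -0.3425022   0.08846744] (array([ 574. , -345.4]), array([26.3, 64. ]), 77.5) 0.09398573002454821 blade (array([ 571.5, -344.6]), array([ 27.8, 153.7]), 74.0)
```

View pics/s7.png

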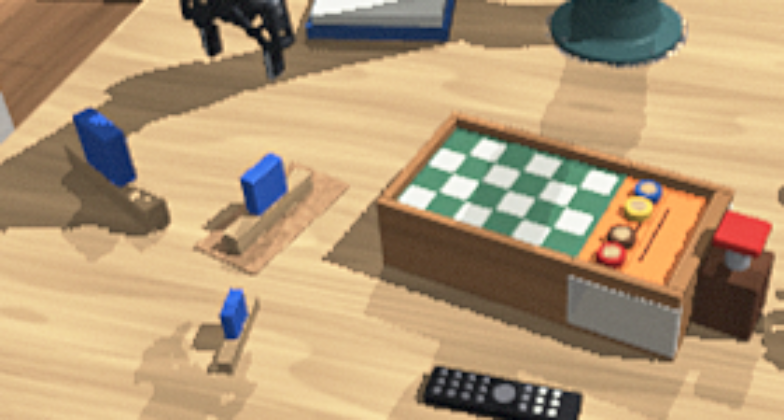

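The rake stands upright on its mat at (262,200). All four counters stay on the hatch at about (610–650,190–255), and the hatch is shut. Next I take the closed fingers to the paddle.

```bash
python3 -m creep '[0.0068,0.0257,0,0,0,0,0,0.0128,0.0517,0,0,0,0,0,0.0128,0.0517,0,0,0,0,0,0.0128,0.0517,0,0,0,0,0,0.0128,0.0517,0,0,0,0,0,0.0128,0.0517,0,0,0,0,0,0.0128,0.0517,0,0,0,0,0,0.0128,0.0517,0,0,0,0,0,0.0128,0.0517,0,0,0,0,0,0.0128,0.0517,0,0,0,0,0,0.0128,0.0517,0,0,0,0,0,0.006,0.026,0,0,0,0,0]'
python3 -m creep '[0,0,0,0,0,0,0,0,0,0,0,0,0,0]'
python3 to.py .590 .2475 .16 74.6
```

```text
time_s: 18.02
tool_pos: [0.5878, 0.2501, 0.2484]
tool_rot: [-0.001, 0.132, 0.991, -0.0]
force: [0.2, -1.0, -0.2]
opening: 0.002
gripper_force: 0.0
time_s: 18.27
tool_pos: [0.5892, 0.2445, 0.2494]
tool_rot: [-0.001, 0.135, 0.991, -0.001]
force: [0.6, -0.4, 0.4]
opening: -0.002
gripper_force: 0.0
pos [0.5892 0.2445 0.2494] yaw 74.45 tilt [-0.0013 -0.002 ] shift [-0.      0.0033  0.0894] rz -0.15 F [ 0.6 -0.4  0.4] q [-0.72  0.46  0.38  1.65 -0.19  1.06  1.01] t 18.275 open -0.002240336974477074 0.0
```

```bash
python3 -m creep '[0,0.003,0.04,0,0,0,0,0,0,0.03,0,0,0,0,0,0,0.015,0,0,0,0,0,0,0,0,0,0,0]'
python3 to.py .590 .2475 .124 74.6
python3 -m creep '[0,0,0.006,0,0,0,0,0,0,0.006,0,0,0,0,0,0,0.006,0,0,0,0,0,0,0.006,0,0,0,0,0,0,0.006,0,0,0,0,0,0,0,0,0,0,0]'
python3 to.py .590 .2475 .124 74.6
```

```text
time_s: 18.77
tool_pos: [0.59, 0.248, 0.1646]
tool_rot: [-0.001, 0.135, 0.991, -0.001]
force: [0.3, -0.2, 0.4]
opening: 0.0
gripper_force: 0.0
pos [0.59   0.248  0.1646] yaw 74.46 tilt [-0.0014 -0.0013] shift [-0.0002 -0.0004  0.0406] rz -0.14 F [ 0.3 -0.2  0.4] q [-0.7   0.56  0.35  1.72 -0.23  0.91  1.04] t 18.775 open 0.0002009695920666241 0.0
time_s: 19.52
tool_pos: [0.5908, 0.2497, 0.136]
tool_rot: [0.001, 0.134, 0.991, 0.0]
force: [-1.7, -1.3, 8.7]
opening: -0.002
gripper_force: 4.1
pos [0.5908 0.2497 0.136 ] yaw 74.57 tilt [0.0014 0.0007] shift [ 0.0001 -0.0024  0.012 ] rz -0.03 F [-1.7 -1.3  8.7] q [-0.69  0.59  0.33  1.73 -0.24  0.86  1.05] t 19.525 open -0.0022790647036744303 4.079725383489858
```

```bash
python3 -m creep '[0,0,0.006,0,0,0,0,0,0,0.005,0,0,0,0,0,0,0,0,0,0,0]'
python3 -m creep '[0,0,0.002,0,0,0,0,0,0,0.0,0,0,0,0,0,0,0,0,0,0,0]'
```

```text
time_s: 19.9
tool_pos: [0.5908, 0.2497, 0.1256]
tool_rot: [0.001, 0.134, 0.991, 0.001]
force: [-2.5, -1.9, 11.3]
opening: 0.004
gripper_force: 5.4
time_s: 20.27
tool_pos: [0.5908, 0.2497, 0.1241]
tool_rot: [0.001, 0.134, 0.991, 0.001]
force: [-2.9, -1.2, 12.8]
opening: -0.0
gripper_force: 6.0
```

```bash
python3 -m creep '[0,0,0.003,0,0,0,0,0,0,0.0,0,0,0,0,0,0,0,0,0,0,0,0,0,0,0,0,0,0,0,0,0,0,0,0,0]'
python3 - <<'E'
from h import *
p,d=capture("scene");q,e=capture("top")
a=cv2.resize(p[150:260,300:430],(390,330));b=cv2.resize(q[140:270,200:330],(390,390))
c=np.zeros((390,780,3),np.uint8);c[:330,:390]=a;c[:,390:]=b
cv2.imwrite("pics/s8.png",c)
E
```

```text
time_s: 20.9
tool_pos: [0.5909, 0.2497, 0.124]
tool_rot: [0.001, 0.134, 0.991, 0.001]
force: [-8.9, -3.7, 30.3]
opening: 0.001
gripper_force: 14.9
```

View pics/s8.png

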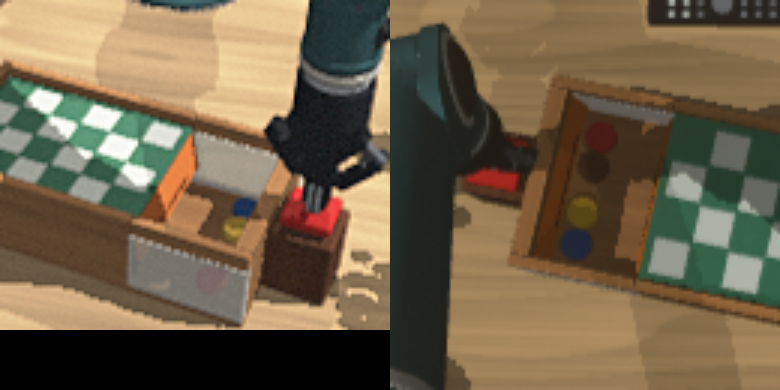

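The hatch is open and all four counters lie in the bin: red (600,137), brown (595,167), yellow (582,212), blue (576,245). The paddle is at its stop. I'll ease the push slightly and hand in.

```bash
python3 -m creep '[0,0,-0.001,0,0,0,0,0,0,0,0,0,0,0,0,0,0,0,0,0,0]' && python3 -c "
from bench import *
print(close_job())"
```

```text
time_s: 21.38
tool_pos: [0.5909, 0.2497, 0.124]
tool_rot: [0.001, 0.134, 0.991, 0.001]
force: [-7.7, -3.0, 23.4]
opening: 0.002
gripper_force: 11.9
the job is handed in; nothing more can be done
None
```

I handed the job in at 21.4 s: the rake swept all four counters onto the hatch and is back upright on its mat, the counters dropped into the bin, and the fingers are still holding the paddle fully down; the remote, mug and vase were not touched.

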